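Clamp the training telescope

ROBOT

A 6-joint arm with a two-finger parallel gripper is mounted at the origin on the work surface. World frame = base frame: x ahead of the robot, y to its left, z up, the work surface at z = 0. Lengths are in m, angles in rad, forces in N, time in s.
With the tool pointing down it reaches from about 0.25 to 0.725 m from the base axis. Payload 4 kg.
Tool frame: the origin (TCP) lies at the very end of the fingers, on their centre line; the grasp point (between the pads) lies 19 mm behind it; z points along the fingers, y is the direction in which the jaws open and shut (so a half turn about z gives the same grasp; the last joint's range is limited). The gripper opens to 85 mm and grips with 20 to 120 N. Pads are 22 mm wide; open, the fingers measure 114 mm over their backs; the gripper's body (76 mm by 85 mm) begins 54 mm behind the grasp point. The pads swing forward as they close: fully open they stand 13 mm farther back than shut.
Start: joints at [1.274, 0.241, 0.005, 1.335, 0, 1.571], TCP at [0.146, 0.478, 0.231] pointing down, gripper open.
Joint ranges: [-2.72, 2.72], [-1.05, 1.87], [-1.09, 1.28], [-1.99, 2.15], [-1.42, 1.44], [-3.14, 3.14]. Speed limits (rad/s): [2.79, 2.79, 3.14, 3.14, 3.14, 3.14].

INTERFACE

Orientations are given as a 3x3 rotation matrix whose columns are the frame's x, y, z axes.
In Python, from plant import bot, read_camera, calibration gives the robot as it stands.
- The arm moves only by the tool drive_tool, never from a script. Its argument "motion" is a list of rows, each a list of 5 numbers: the shift along the world's x, y, z in cm, then the turn about the world's z in rad, then the opening in per cent of the stroke, from 0 (shut) to 100 (fully open). A call has 1 to 10 rows; each row shifts and turns the pose as measured when the row begins; what a row does not reach is not made up. A row lasts 1/10 s, in which the tool goes at most 50 mm and 8.59 degrees, less where a joint would pass 70% of its speed; a pose out of reach is approached as far as the arm can. A call is refused whole if a number of a shift passes 5 or a number of a turn 0.15, either way. A call with a gripper value outside its range is refused whole. The fingers move at their own pace and stop on an object; the grip force is fixed at half the most. Time passes only in rows, so rows that do not move let the fingers close. It gives the time, the measured TCP pose, the force and the opening at its end, in the units of the state.
- bot.sense(): the state, without advancing time (a new reading comes with each control period).
- read_camera(name): name is "scene" or "top" or "wrist"; returns the picture (420x560x3 uint8, red, green, blue); there is no depth.
- calibration(name): a dict with "fx", "fy", "cx", "cy" (pixels), "R" (3x3) and "t" (3): a world point X has camera coordinates R X + t. Camera axes: x right, y down, z forward; pixel columns grow to the right and rows downward; lengths in m; the calibration is good to about 2 mm. The wrist camera is an equidistant fisheye: a pixel r from the principal point sees the ray r / f radians off the axis. A picture is of the moment at which its call begins: read the wrist's pose just before it. calibration takes no time and is no camera call; for the wrist camera it gives the pose at the moment of the call.
- bot.sign_off(): hands the job in, once; it reports no verdict.
The state is a dict: "time_s": time; "joint_pos": joint angles; "joint_velocities": joint speeds; "joint_torque": joint torques, N m; "tool_pos": TCP position; "ee_rot": TCP orientation; "ft_force": force on the tool from outside, world axes, zero at the start; "moment": the same for the moment, N m; "finger_gap": opening from 0.0 (shut) to 1.0 (fully open).
Only numpy, scipy, OpenCV 4.12 (cv2) and the standard library are available. Lean on these libraries where they do the work, as an engineer would, in place of code of your own. Each camera call takes 0.05 s, during which the arm holds its last target. There are 200 camera calls.

TASK

On the laparoscopy trainer, the clamp that holds the telescope (the instrument with the black camera head and blue ring) is still loose. Turn its brass wing screw clockwise, seen from above, with gentle fingertip strokes against its wings until it is fully down at its stop, without pinching or forcing it. Leave the forceps' wing screw tight as it is, leave everything standing around where it is, and finish clear of everything.

Things in the scene. Friction and masses are not known exactly. Their poses are not given: they have to be found in the camera images.
- trainer: black trainer box with a charcoal lid, 345 x 525 mm, 110 mm high, fixed to the table; origin at the centre of its underside. The flat lid (top 110 mm above the table) carries two clamp holders, which may stand either way round, left or right.
- scope_holder: telescope holder, fixed on the lid; origin on the lid at the centre of its 60 x 85 x 6 mm aluminium foot, z up. A 10 mm steel tube slopes over it from a skin-coloured port at x = +100 mm up towards -x. The wing screw's axis stands at x = 0, y = -24 mm. The clamp bar right under the screw (x +-12, y -40 to +36, 8 mm thick, top 39 mm above the lid when clamped) rises and sinks with it.
- scope_pillar (a point): top centre of the dark guide pillar of the telescope holder, 14 mm across, fixed, at the holder's x = 0, y = +22 mm, 76 mm above the lid, 46 mm from the screw's axis. A finger can go about the screw on the holder's -y side but not round past the pillar.
- scope_head (a point): centre of the telescope's black camera head with blue ring, fixed, 38 mm across and about 70 mm long along the tube, 110 mm from the holder's origin towards its -x; top at most 75 mm above the lid.
- scope_wings (a point): on the axis of the telescope clamp's brass wing screw, at mid-height of its wings: 15.5 mm above the bar's top, 54.5 mm above the lid when fully down. Turns with the screw: x axis along the two wings, z up. The two wings are alike, upright, 5 mm thick, rounded, reach 32 mm from the axis, from 10.5 mm below to 10.5 mm above this point; the hub is 18 mm across.
- scope_screw (a joint): how far the telescope's wing screw still is from its stop, rad: 0 = fully down at its stop, larger = looser; starts between 7 and 10.5. Clockwise from above lowers the value, and screw and bar sink 0.8 mm per rad. Light drag (about 0.05 N m, some 2 N at the wings); it stays where it is left. The stop at 0 is rigid.
- forceps_holder: the like holder of the forceps (thin 8 mm steel shaft, red ring, two steel finger loops), fixed on the lid; same layout and axes as scope_holder; its wing screw is already tight, to be left alone.
- forceps_wings (a point): the same point on the forceps clamp's wing screw (54.5 mm above the lid).
- forceps_screw (a joint): how far the forceps' wing screw is from its stop, rad: starts at 0 (tight).
- spare_screw: loose brass spare thumbscrew standing on its head on the lid, 22 mm across, 26 mm high; origin at the centre of its underside.
- lens_cap: loose blue lens cap on the lid, 28 mm across, 16 mm high; origin at the centre of its underside.
- ring: loose orange exercise ring on the lid, 28 mm across, 10 mm high; origin at the centre of its underside.
- cup: loose clear cup on the table to the right, 66 mm across, 60 mm high; origin at the centre of its underside.
- wipes: loose can of wipes on the table to the right, 70 mm across, 130 mm high; origin at the centre of its underside.
- dish: loose steel dish on the table to the left, 200 x 110 x 30 mm; origin at the centre of its underside.

How it is judged:
By the outcome, as a careful person would: the job done as asked, in the order asked, and still so for the second after the job is handed in, with the robot touching nothing.
It also fails if it takes over 72 s, if anything falls off the work surface, if the arm or the gripper's body presses on something with over 40 N, if the wrist force passes 120 N, or if a joint passes its speed limit or range.

## Working session

There is one attempt and no reset: what is moved stays moved. The work goes in short steps, Python scripts to look and compute and a tool call to move; the robot and the scene stay as the last step left them, time stands still between calls to the robot, and variables do not carry over. Pictures are saved under pics/ and viewed, about 8 in all and at most 12, crops included, and the job is handed in when it is done.

Besides the shell and the picture viewer there is one more tool, called after "Request:" by a JSON object that holds its "op" and its "data", one argument or row to a line. drive_tool: Moves the arm, as the interface text tells. Its arguments: {"type":"object","properties":{"motion":{"type":"array","items":{"type":"array","items":{"type":"number"}}}},"required":["motion"]}

```bash
mkdir -p pics; ls
python3 - <<'E'
from plant import bot, read_camera, calibration
import cv2
s=bot.sense(); print(s['time_s'],s['tool_pos'],s['ee_rot'])
for n in ["top","scene"]:
    c=calibration(n); print(n,c)
    cv2.imwrite(f"pics/{n}1.png",cv2.cvtColor(read_camera(n),cv2.COLOR_RGB2BGR))
E
```

```text
pics
0.0 [0.14603238 0.47753381 0.23040995] [[-9.56276207e-01  2.92464416e-01 -6.17452245e-04]
 [ 2.92465068e-01  9.56274091e-01 -2.01166818e-03]
 [ 2.11222467e-06 -2.10429363e-03 -9.99997786e-01]]
top {'fx': 452.55678991859696, 'fy': 452.55678991859696, 'cx': 276.94154296302645, 'cy': 209.24491672244469, 'R': array([[ 1.73070571e-02, -9.99843250e-01,  3.73383426e-03],
       [-9.79082462e-01, -1.77046299e-02, -2.02692077e-01],
       [ 2.02726411e-01, -1.47728280e-04, -9.79235406e-01]]), 't': array([-0.00509689,  0.56033883,  1.16857402])}
scene {'fx': 533.1541637815709, 'fy': 533.1541637815709, 'cx': 279.577682329882, 'cy': 204.8051540541643, 'R': array([[ 0.83935114,  0.54352802,  0.00818292],
       [ 0.40534963, -0.61579526, -0.67563887],
       [-0.36218965,  0.5704152 , -0.73718733]]), 't': array([-0.47384325, -0.14259927,  1.76015229])}
```

View pics/top1.png

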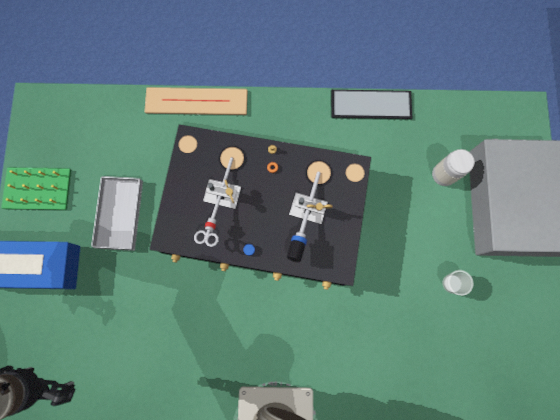

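View pics/scene1.png

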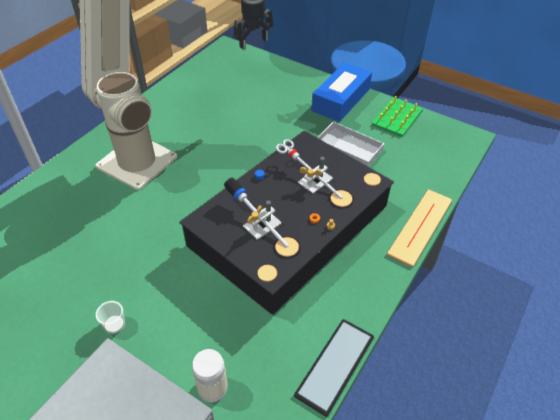

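The telescope holder is at about (308,208) in the top view, with its head at (297,247) towards the robot, screw at (320,206) and pillar at (301,201). The forceps holder is at (222,193). I'll zoom in for detail.

Run:
```python
import cv2, numpy as np
a=cv2.imread("pics/top1.png")[160:265,265:345]
b=cv2.imread("pics/scene1.png")[170:260,215:305]
a=cv2.resize(a,(457,600),interpolation=cv2.INTER_CUBIC)
b=cv2.resize(b,(340,340),interpolation=cv2.INTER_CUBIC)
o=np.zeros((600,800,3),np.uint8);o[:,:457]=a;o[:340,460:]=b
cv2.imwrite("pics/z1.png",o)
```

```text
(no output)
```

View pics/z1.png

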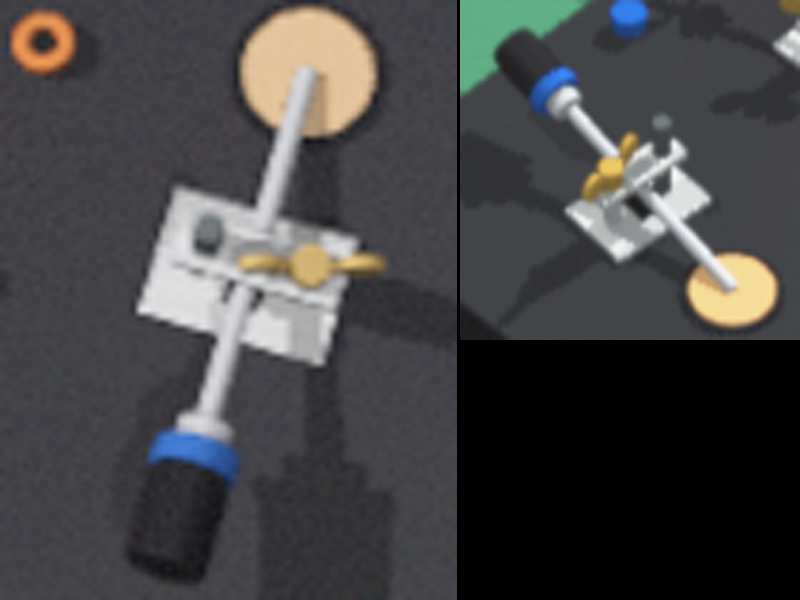

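Enlarged top view: foot corners at (175,187), (358,238), (322,365) and (137,310). Pillar top is at (209,230), hub at (312,264), wing tips at (240,262) and (385,265). The wings lie almost exactly left-right.

```bash
cat > h.py <<'E'
import numpy as np, cv2
from plant import bot, read_camera, calibration
def back(c,u,v,z):
    d=c['R'].T@np.array([(u-c['cx'])/c['fx'],(v-c['cy'])/c['fy'],1]); o=-c['R'].T@c['t']
    return o+d*(z-o[2])/d[2]
def proj(c,X):
    p=c['R']@X+c['t']; return c['fx']*p[0]/p[2]+c['cx'],c['fy']*p[1]/p[2]+c['cy']
E
python3 - <<'E'
from h import *
np.set_printoptions(precision=4,suppress=True)
c=calibration("top")
P=lambda u,v,z: back(c,265+u/5.714,160+v/5.714,z)
K=[P(u,v,.116) for u,v in [(175,187),(358,238),(322,365),(137,310)]]
print("corners",K,"ctr",np.mean(K,0))
print("edges",[np.linalg.norm(K[i]-K[i-1]) for i in range(4)])
x=(K[0]+K[1]-K[2]-K[3]);yaw=np.arctan2(x[1],x[0]);y=(K[0]+K[3]-K[1]-K[2]);print("yaw",yaw,np.arctan2(-y[0],y[1]))
print("pillar",P(209,229,.186),"hub",P(312,264,.175),"tips",P(240,262,.171),P(385,265,.171))
print("head", P(182,510,.165))
# 
ctr=np.mean(K,0)
for yw in (yaw,np.arctan2(-y[0],y[1])):
    R=np.array([[np.cos(yw),-np.sin(yw)],[np.sin(yw),np.cos(yw)]])
    print("pred screw",ctr[:2]+R@[0,-.024],"pillar",ctr[:2]+R@[0,.022],"head",ctr[:2]+R@[-.11,0],"port",ctr[:2]+R@[.1,0])
print("port",P(309,72,.112))
s=calibration("scene")
print([ (460+(u-215)*3.78,(v-170)*3.78) for u,v in [proj(s,P(312,264,z)) for z in (.165,.175,.185,.195)]])
E
```

```text
corners [array([ 0.5929, -0.0429,  0.116 ]), array([ 0.5706, -0.126 ,  0.116 ]), array([ 0.512 , -0.1095,  0.116 ]), array([ 0.5356, -0.0263,  0.116 ])] ctr [ 0.5528 -0.0762  0.116 ]
edges [np.float64(0.05961583576098734), np.float64(0.0859873874740695), np.float64(0.06089294037237187), np.float64(0.0864833506273563)]
yaw -0.2777469892579917 -0.2691588208669708
pillar [ 0.5575 -0.0546  0.186 ] hub [ 0.5455 -0.0994  0.175 ] tips [ 0.5467 -0.0689  0.171 ] [ 0.5465 -0.1312  0.171 ]
head [ 0.44   -0.0451  0.165 ]
pred screw [ 0.5462 -0.0993] pillar [ 0.5588 -0.055 ] head [ 0.447 -0.046] port [ 0.649  -0.1036]
pred screw [ 0.5464 -0.0993] pillar [ 0.5586 -0.055 ] head [ 0.4467 -0.0469] port [ 0.6492 -0.1028]
port [ 0.6495 -0.1043  0.112 ]
[(np.float64(605.8738501228706), np.float64(174.90638218537384)), (np.float64(603.6788607318821), np.float64(163.05737451924577)), (np.float64(601.4645279447128), np.float64(151.10394719142138)), (np.float64(599.2305949335043), np.float64(139.0447137918892))]
```

Two independent fits agree: the screw axis is at (0.546,-0.099), holder yaw is -0.275, and the wings lie along world y. I'll shut the gripper and push with the closed fingers as one fingertip, turning the tool with the stroke. First I travel above the start position.

Request:
{"op": "drive_tool", "data": {
  "motion": [
    [2.8,-4,0.2,0.07,0],
    [2.8,-4,0.2,0.07,0],
    [2.8,-4,0.2,0.07,0],
    [2.8,-4,0.2,0.07,0],
    [2.8,-4,0.2,0.07,0],
    [2.8,-4,0.2,0.07,0],
    [2.8,-4,0.2,0.07,0],
    [2.8,-4,0,0.07,0],
    [2.8,-4,0,0.07,0],
    [2.8,-4,0,0.07,0]
  ]
}}

```text
time_s: 1.1
tool_pos: [0.426, 0.0682, 0.2407]
ee_rot: [[-0.902, -0.433, 0.0], [-0.433, 0.902, -0.005], [0.002, -0.005, -1.0]]
ft_force: [0.7, 1.1, 0.6]
finger_gap: -0.001
```

```bash
cat >> h.py <<'E'
S=np.array([.5461,-.0993])
def where():
    s=bot.sense(); p=np.array(s['tool_pos']); d=p[:2]-S; y=np.array(s['ee_rot'])[:,1]
    print("t %.2f tcp %s r %.1fmm phi %.1f jaw %.1f F %s q6 %.2f gap %.2f"%(s['time_s'],np.round(p,4),1e3*np.hypot(*d),np.degrees(np.arctan2(d[1],d[0])),np.degrees(np.arctan2(y[1],y[0])),np.round(s['ft_force'],1),s['joint_pos'][5],s['finger_gap']))
    return s
E
python3 -c "
from h import *
where()"
```

```text
t 1.10 tcp [0.426  0.0682 0.2407] r 206.1mm phi 125.6 jaw 115.6 F [0.7 1.1 0.6] q6 -0.28 gap -0.00
```

Request:
{"op": "drive_tool", "data": {
  "motion": [
    [2.8,-3.8,0,0.065,0],
    [2.8,-3.8,0,0.065,0],
    [2.8,-3.8,0,0.065,0],
    [2.8,-3.8,0,0.065,0],
    [2.6,-3.4,0,0.065,0],
    [0,0,0,0,0]
  ]
}}

```text
time_s: 1.7
tool_pos: [0.5687, -0.1324, 0.2364]
ee_rot: [[-0.712, -0.702, -0.002], [-0.702, 0.712, -0.005], [0.005, -0.002, -1.0]]
ft_force: [-0.8, 0.3, -0.2]
finger_gap: 0.004
```

```bash
python3 -c "
from h import *
where()
im=cv2.cvtColor(read_camera('wrist'),cv2.COLOR_RGB2BGR)
cv2.imwrite('pics/w1.png',im)
c=calibration('wrist')
print({k:np.round(c[k],3) for k in c})"
```

```text
t 1.70 tcp [ 0.5687 -0.1324  0.2364] r 40.0mm phi -55.7 jaw 134.6 F [-0.8  0.3 -0.2] q6 -1.00 gap 0.00
{'fx': np.float64(325.192), 'fy': np.float64(325.192), 'cx': np.float64(278.061), 'cy': np.float64(207.02), 'R': array([[-0.703,  0.711, -0.001],
       [ 0.68 ,  0.673,  0.292],
       [ 0.208,  0.204, -0.956]]), 't': array([ 0.492, -0.337,  0.292])}
```

View pics/w1.png

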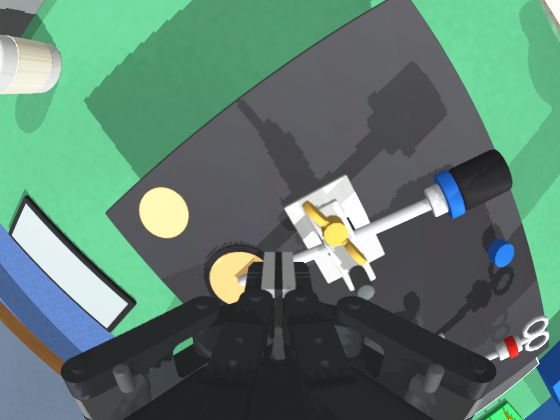

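The wrist view shows the closed fingertips at about (278,270), the hub at (336,233) and the wing tips at (307,206) and (362,262). The path down is free. I'll check the axis against this view and write a helper that plans the strokes.

```bash
cat >> h.py <<'E'
def wback(c,u,v,z):
    e=np.array([(u-c['cx'])/c['fx'],(v-c['cy'])/c['fy']]); th=np.hypot(*e)
    d=c['R'].T@np.append(np.sin(th)*e/th,np.cos(th)); o=-c['R'].T@c['t']
    return o+d*(z-o[2])/d[2]
def plan(r,phi1,n,z,dphimax=8):
    """rows (cm, rad) from the measured pose to phi1 (world deg) along the arc, jaw radial"""
    s=where(); p=np.array(s['tool_pos']); d=p[:2]-S; ph=np.degrees(np.arctan2(d[1],d[0]))
    y=np.array(s['ee_rot'])[:,1]; jaw=np.degrees(np.arctan2(y[1],y[0]))
    while ph-phi1>360: ph-=360
    while ph<phi1: ph+=360
    j1=phi1+180; j=(jaw-ph-180+180)%360-180  # jaw error
    r0=1e3*np.hypot(*d); q=p.copy(); out=[]
    for k in range(1,n+1):
        f=k/n; a=np.radians(ph+(phi1-ph)*f); rr=(r0+(r*1e3-r0)*min(1,2*f))/1e3
        t=np.array([*(S+rr*np.array([np.cos(a),np.sin(a)])),p[2]+(z-p[2])*f])
        out.append([*np.round((t-q)*100,2),round(np.radians((phi1-ph-j)/n),3),0]); q=t
    print(ph,"->",phi1,[[float(x) for x in o] for o in out])
E
python3 -c "
from h import *
c=calibration('wrist')
print(wback(c,336,233,.178),wback(c,307,206,.172),wback(c,362,262,.172),wback(c,363,293,.186))
where()"
```

```text
[ 0.54374685 -0.09945234  0.178     ] [ 0.54536082 -0.12532981  0.172     ] [ 0.54624616 -0.06604941  0.172     ] [ 0.55931103 -0.05393291  0.186     ]
t 1.75 tcp [ 0.5673 -0.1305  0.2365] r 37.7mm phi -55.8 jaw 134.6 F [0.2 0.2 0.3] q6 -1.00 gap 0.00
```

Request:
{"op": "drive_tool", "data": {
  "motion": [
    [-0.2,0.7,-1.5,0,0],
    [-0.2,0.7,-1.5,0,0],
    [0,0,-1.5,0,0],
    [0,0,-1,0,0],
    [0,0,-0.6,0,0],
    [0,0,-0.5,0,0],
    [0,0,0,0,0]
  ]
}}

```text
time_s: 2.45
tool_pos: [0.5614, -0.1114, 0.1692]
ee_rot: [[-0.711, -0.704, -0.002], [-0.704, 0.711, -0.002], [0.003, 0.0, -1.0]]
ft_force: [0.9, -0.3, -0.0]
finger_gap: 0.001
```

```bash
python3 -c "
from h import *
plan(.027,-130,10,.167)"
```

```text
t 2.45 tcp [ 0.5614 -0.1114  0.1692] r 19.5mm phi -38.3 jaw 134.7 F [ 0.9 -0.3 -0. ] q6 -0.98 gap 0.00
-38.28215256013446 -> -130 [[-0.11, -0.34, -0.02, -0.148, 0.0], [-0.18, -0.33, -0.02, -0.148, 0.0], [-0.25, -0.31, -0.02, -0.148, 0.0], [-0.32, -0.27, -0.02, -0.148, 0.0], [-0.39, -0.22, -0.02, -0.148, 0.0], [-0.43, -0.01, -0.02, -0.148, 0.0], [-0.43, 0.06, -0.02, -0.148, 0.0], [-0.41, 0.13, -0.02, -0.148, 0.0], [-0.39, 0.19, -0.02, -0.148, 0.0], [-0.35, 0.25, -0.02, -0.148, 0.0]]
```

Request:
{"op": "drive_tool", "data": {
  "motion": [
    [0.4,-0.4,0,0,0],
    [0.1,-0.4,-0.1,-0.05,0],
    [-0.15,-0.35,0,-0.1,0],
    [-0.2,-0.3,0,-0.14,0],
    [-0.25,-0.25,0,-0.14,0],
    [-0.35,-0.2,0,-0.14,0]
  ]
}}

```text
time_s: 3.05
tool_pos: [0.5583, -0.132, 0.1703]
ee_rot: [[-0.982, -0.187, -0.001], [-0.187, 0.982, 0.0], [0.001, 0.0, -1.0]]
ft_force: [1.7, 1.1, -0.9]
finger_gap: -0.002
```

```bash
python3 -c "
from h import *
plan(.027,-150,10,.167)"
```

```text
t 3.05 tcp [ 0.5583 -0.132   0.1703] r 34.9mm phi -69.5 jaw 100.8 F [ 1.7  1.1 -0.9] q6 -0.42 gap -0.00
-69.46259099150159 -> -150 [[-0.5, 0.02, -0.03, -0.124, 0.0], [-0.48, 0.09, -0.03, -0.124, 0.0], [-0.44, 0.15, -0.03, -0.124, 0.0], [-0.39, 0.21, -0.03, -0.124, 0.0], [-0.33, 0.26, -0.03, -0.124, 0.0], [-0.35, 0.15, -0.03, -0.124, 0.0], [-0.32, 0.2, -0.03, -0.124, 0.0], [-0.29, 0.24, -0.03, -0.124, 0.0], [-0.25, 0.28, -0.03, -0.124, 0.0], [-0.21, 0.31, -0.03, -0.124, 0.0]]
```

Request:
{"op": "drive_tool", "data": {
  "motion": [
    [-0.4,0.3,-0.05,-0.12,0],
    [-0.45,0.3,-0.05,-0.12,0],
    [-0.45,0.15,-0.05,-0.12,0],
    [-0.4,0.15,0,-0.12,0],
    [-0.35,0.2,0,-0.12,0],
    [-0.35,0.25,0,-0.12,0]
  ]
}}

```text
time_s: 3.65
tool_pos: [0.539, -0.1275, 0.1718]
ee_rot: [[-0.842, 0.54, 0.004], [0.54, 0.842, -0.015], [-0.012, -0.011, -1.0]]
ft_force: [1.7, -2.6, -1.9]
finger_gap: 0.001
```

```bash
python3 -c "
from h import *
plan(.027,-210,10,.166)"
```

```text
t 3.65 tcp [ 0.539  -0.1275  0.1718] r 29.0mm phi -104.2 jaw 57.3 F [ 1.7 -2.6 -1.9] q6 0.35 gap 0.00
-104.17857272735311 -> -210 [[-0.49, 0.22, -0.06, -0.152, 0.0], [-0.43, 0.3, -0.06, -0.152, 0.0], [-0.37, 0.37, -0.06, -0.152, 0.0], [-0.29, 0.42, -0.06, -0.152, 0.0], [-0.2, 0.46, -0.06, -0.152, 0.0], [-0.15, 0.47, -0.06, -0.152, 0.0], [-0.06, 0.49, -0.06, -0.152, 0.0], [0.03, 0.5, -0.06, -0.152, 0.0], [0.12, 0.48, -0.06, -0.152, 0.0], [0.21, 0.45, -0.06, -0.152, 0.0]]
```

Request:
{"op": "drive_tool", "data": {
  "motion": [
    [-0.55,0.25,-0.15,-0.08,0],
    [-0.5,0.35,-0.15,-0.1,0],
    [-0.45,0.4,-0.1,-0.1,0],
    [-0.35,0.45,-0.1,-0.12,0],
    [-0.25,0.5,-0.1,-0.12,0],
    [-0.15,0.5,-0.1,-0.12,0]
  ]
}}

```text
time_s: 4.25
tool_pos: [0.5216, -0.1112, 0.1705]
ee_rot: [[-0.32, 0.948, 0.002], [0.947, 0.319, -0.033], [-0.032, -0.009, -0.999]]
ft_force: [-1.7, -2.6, 1.5]
finger_gap: 0.003
```

```bash
python3 -c "
from h import *
plan(.027,-235,8,.166)"
```

```text
t 4.25 tcp [ 0.5216 -0.1112  0.1705] r 27.2mm phi -154.2 jaw 18.6 F [-1.7 -2.6  1.5] q6 1.05 gap 0.00
-154.19859125693685 -> -235 [[-0.16, 0.45, -0.06, -0.161, 0.0], [-0.08, 0.47, -0.06, -0.161, 0.0], [0.0, 0.48, -0.06, -0.161, 0.0], [0.08, 0.47, -0.06, -0.161, 0.0], [0.16, 0.45, -0.06, -0.161, 0.0], [0.24, 0.41, -0.06, -0.161, 0.0], [0.3, 0.36, -0.06, -0.161, 0.0], [0.36, 0.31, -0.06, -0.161, 0.0]]
```

Request:
{"op": "drive_tool", "data": {
  "motion": [
    [-0.15,0.5,-0.15,-0.14,0],
    [-0.1,0.5,-0.15,-0.14,0],
    [0,0.55,-0.1,-0.14,0],
    [0.05,0.5,-0.1,-0.14,0],
    [0.1,0.45,-0.1,-0.14,0],
    [0.2,0.4,-0.1,-0.14,0]
  ]
}}

```text
time_s: 4.85
tool_pos: [0.5206, -0.0889, 0.1684]
ee_rot: [[0.529, 0.848, -0.032], [0.848, -0.529, -0.034], [-0.045, -0.009, -0.999]]
ft_force: [-3.2, -1.0, 1.8]
finger_gap: 0.001
```

```bash
python3 -c "
from h import *
plan(.027,-230,3,.166)
im=cv2.cvtColor(read_camera('wrist'),cv2.COLOR_RGB2BGR)
cv2.imwrite('pics/w2.png',im)"
```

```text
t 4.85 tcp [ 0.5206 -0.0889  0.1684] r 27.5mm phi 157.9 jaw -32.0 F [-3.2 -1.   1.8] q6 1.98 gap 0.00
-202.1483014843989 -> -230 [[0.23, 0.38, -0.08, -0.105, 0.0], [0.27, 0.34, -0.08, -0.105, 0.0], [0.31, 0.31, -0.08, -0.105, 0.0]]
```

View pics/w2.png

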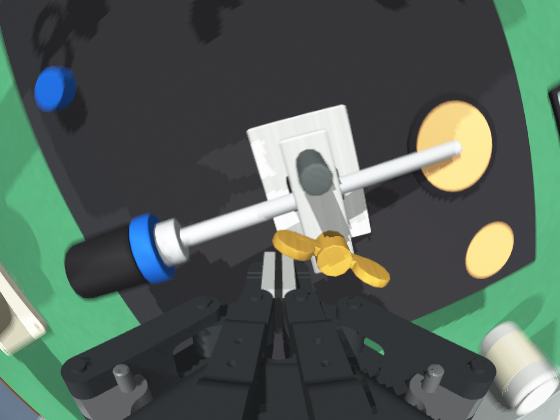

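The picture shows the fingertips at (278,270) behind the left wing (275,241), which has been pushed about two thirds of the way towards the pillar (316,170). The strokes work. I'll finish this one with three more rows and lift.

Request:
{"op": "drive_tool", "data": {
  "motion": [
    [0.25,0.45,-0.1,-0.1,0],
    [0.3,0.4,-0.1,-0.1,0],
    [0.3,0.35,-0.1,-0.1,0],
    [-0.3,-0.3,0.3,0,0],
    [-0.4,-0.2,2,0.1,0],
    [0,0,3,0.1,0],
    [0,0,2,0.15,0]
  ]
}}

```text
time_s: 5.6
tool_pos: [0.5185, -0.0858, 0.2391]
ee_rot: [[0.478, 0.878, -0.039], [0.877, -0.479, -0.041], [-0.055, -0.015, -0.998]]
ft_force: [0.8, -0.2, 0.7]
finger_gap: -0.0
```

```bash
python3 -c "
from h import *
where()
c=calibration('wrist')
im=cv2.cvtColor(read_camera('wrist'),cv2.COLOR_RGB2BGR)
cv2.imwrite('pics/w3.png',im)
np.savez('pics/w3.npz',**c)"
```

```text
t 5.60 tcp [ 0.5185 -0.0858  0.2391] r 30.7mm phi 154.0 jaw -28.6 F [ 0.8 -0.2  0.7] q6 1.93 gap -0.00
```

View pics/w3.png

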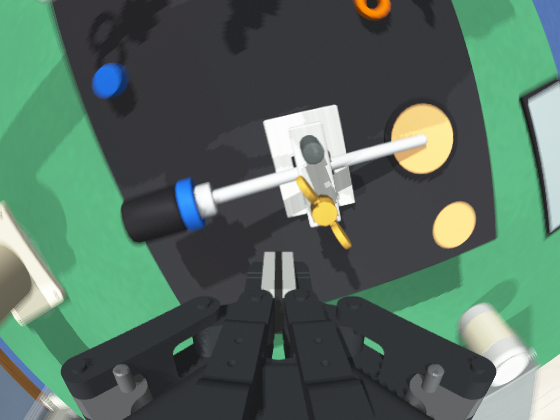

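Hub is at (324,212), with tips at (300,183) and (346,245). The pillar-side wing is now about 20° short of the pillar line.

```bash
cat >> h.py <<'E'
def wang(c,a,b,z=.170):
    A,B=wback(c,*a,z),wback(c,*b,z); d=A-B
    print("wing angle world deg",np.degrees(np.arctan2(d[1],d[0])),"len",np.hypot(*d[:2]),"mid",(A+B)/2)
E
python3 -c "
from h import *
wang(dict(np.load('pics/w3.npz')),(300,183),(347,246))
wang(dict(np.load('pics/w3.npz')),(300,183),(347,246),.166)"
```

```text
wing angle world deg 98.39956597926214 len 0.05855843852719469 mid [ 0.54679566 -0.09994852  0.17      ]
wing angle world deg 98.3995659792621 len 0.059694033270821005 mid [ 0.54651742 -0.10163919  0.166     ]
```

Turned by about 3.0 rad so far. I'll wind the wrist back while raised and return to the start position.

Request:
{"op": "drive_tool", "data": {
  "motion": [
    [0.4,-0.3,0,0.15,0],
    [0.4,-0.3,0,0.15,0],
    [0.4,-0.3,0,0.15,0],
    [0.4,-0.3,0,0.15,0],
    [0.4,-0.3,0,0.15,0],
    [0.4,-0.3,0,0.15,0],
    [0.4,-0.3,0,0.15,0],
    [0.4,-0.3,0,0.15,0],
    [0.4,-0.3,0,0.15,0],
    [0.4,-0.3,0,0.15,0]
  ]
}}

```text
time_s: 6.65
tool_pos: [0.5609, -0.1204, 0.2455]
ee_rot: [[-0.84, 0.541, 0.042], [0.54, 0.841, -0.032], [-0.053, -0.005, -0.999]]
ft_force: [0.8, -0.1, -0.0]
finger_gap: 0.001
```

Request:
{"op": "drive_tool", "data": {
  "motion": [
    [0.2,0,0,0.15,0],
    [0.2,0,0,0.15,0],
    [0,0,0,0.15,0],
    [0,0,0,0.15,0],
    [0,0,0,0.15,0],
    [0,0,0,0.15,0],
    [0,0,0,0.15,0],
    [0,0,0,0.15,0],
    [0,0,0,0.1,0],
    [0,0,0,0,0]
  ]
}}

```text
time_s: 7.65
tool_pos: [0.5634, -0.1251, 0.2444]
ee_rot: [[-0.74, -0.671, 0.043], [-0.67, 0.741, 0.032], [-0.054, -0.005, -0.999]]
ft_force: [-0.0, 0.1, -0.3]
finger_gap: 0.002
```

```bash
python3 -c "
from h import *
s=where();print((np.array([*(S+.029*np.array([np.cos(-.7),np.sin(-.7)])),.165])-s['tool_pos'])*100)"
```

```text
t 7.65 tcp [ 0.5634 -0.1251  0.2444] r 31.1mm phi -56.2 jaw 132.2 F [-0.   0.1 -0.3] q6 -0.98 gap 0.00
[ 0.48632842  0.71553363 -7.9388796 ]
```

Request:
{"op": "drive_tool", "data": {
  "motion": [
    [0.25,0.3,-1.5,0,0],
    [0.2,0.3,-2,0,0],
    [0,0,-1.8,0,0],
    [0,0,-1.2,0,0],
    [0,0,-0.7,0,0],
    [0,0,-0.4,0,0],
    [0,0,0,0,0]
  ]
}}

```text
time_s: 8.35
tool_pos: [0.568, -0.1207, 0.1669]
ee_rot: [[-0.745, -0.665, 0.047], [-0.664, 0.747, 0.031], [-0.056, -0.009, -0.998]]
ft_force: [-0.5, 0.6, -0.5]
finger_gap: -0.001
```

```bash
python3 -c "
from h import *
plan(.028,-140,14,.165)"
```

```text
t 8.35 tcp [ 0.568  -0.1207  0.1669] r 30.6mm phi -44.4 jaw 131.7 F [-0.5  0.6 -0.5] q6 -0.96 gap -0.00
-44.35628540929769 -> -140 [[-0.29, -0.22, -0.01, -0.114, 0.0], [-0.31, -0.18, -0.01, -0.114, 0.0], [-0.33, -0.14, -0.01, -0.114, 0.0], [-0.34, -0.1, -0.01, -0.114, 0.0], [-0.34, -0.05, -0.01, -0.114, 0.0], [-0.34, -0.01, -0.01, -0.114, 0.0], [-0.34, 0.03, -0.01, -0.114, 0.0], [-0.33, 0.03, -0.01, -0.114, 0.0], [-0.33, 0.07, -0.01, -0.114, 0.0], [-0.31, 0.11, -0.01, -0.114, 0.0], [-0.3, 0.15, -0.01, -0.114, 0.0], [-0.28, 0.18, -0.01, -0.114, 0.0], [-0.26, 0.21, -0.01, -0.114, 0.0], [-0.23, 0.24, -0.01, -0.114, 0.0]]
```

Request:
{"op": "drive_tool", "data": {
  "motion": [
    [-0.3,-0.25,0,-0.12,0],
    [-0.35,-0.2,-0.05,-0.12,0],
    [-0.4,-0.15,-0.05,-0.12,0],
    [-0.45,-0.05,-0.05,-0.12,0],
    [-0.45,0,-0.05,-0.12,0],
    [-0.5,0.1,-0.05,-0.12,0],
    [-0.5,0.15,-0.05,-0.12,0],
    [-0.45,0.25,-0.05,-0.12,0],
    [-0.45,0.3,-0.05,-0.12,0]
  ]
}}

```text
time_s: 9.25
tool_pos: [0.5397, -0.1261, 0.1721]
ee_rot: [[-0.917, 0.392, 0.069], [0.389, 0.92, -0.054], [-0.084, -0.022, -0.996]]
ft_force: [0.9, -3.5, -2.1]
finger_gap: 0.002
```

```bash
python3 -c "
from h import *
plan(.028,-215,14,.165)"
```

```text
t 9.25 tcp [ 0.5397 -0.1261  0.1721] r 27.5mm phi -103.5 jaw 66.9 F [ 0.9 -3.5 -2.1] q6 0.19 gap 0.00
-103.4837875558726 -> -215 [[-0.37, 0.11, -0.05, -0.127, 0.0], [-0.35, 0.16, -0.05, -0.127, 0.0], [-0.32, 0.21, -0.05, -0.127, 0.0], [-0.29, 0.25, -0.05, -0.127, 0.0], [-0.26, 0.29, -0.05, -0.127, 0.0], [-0.22, 0.32, -0.05, -0.127, 0.0], [-0.17, 0.35, -0.05, -0.127, 0.0], [-0.11, 0.37, -0.05, -0.127, 0.0], [-0.06, 0.38, -0.05, -0.127, 0.0], [-0.01, 0.39, -0.05, -0.127, 0.0], [0.05, 0.39, -0.05, -0.127, 0.0], [0.1, 0.38, -0.05, -0.127, 0.0], [0.15, 0.36, -0.05, -0.127, 0.0], [0.2, 0.33, -0.05, -0.127, 0.0]]
```

Request:
{"op": "drive_tool", "data": {
  "motion": [
    [-0.5,0.2,-0.25,-0.1,0],
    [-0.5,0.25,-0.25,-0.1,0],
    [-0.45,0.35,-0.2,-0.11,0],
    [-0.4,0.4,-0.2,-0.11,0],
    [-0.3,0.45,-0.15,-0.12,0],
    [-0.25,0.5,-0.15,-0.12,0],
    [-0.15,0.5,-0.15,-0.12,0]
  ]
}}

```text
time_s: 9.95
tool_pos: [0.522, -0.1076, 0.1708]
ee_rot: [[-0.337, 0.941, 0.025], [0.934, 0.338, -0.115], [-0.117, -0.015, -0.993]]
ft_force: [-0.5, -3.4, 1.9]
finger_gap: -0.001
```

```bash
python3 -c "
from h import *
plan(.028,-232,12,.165)"
```

```text
t 9.95 tcp [ 0.522  -0.1076  0.1708] r 25.5mm phi -160.9 jaw 19.7 F [-0.5 -3.4  1.9] q6 1.08 gap -0.00
-160.91654996335936 -> -232 [[-0.11, 0.24, -0.05, -0.104, 0.0], [-0.09, 0.26, -0.05, -0.104, 0.0], [-0.06, 0.27, -0.05, -0.104, 0.0], [-0.03, 0.28, -0.05, -0.104, 0.0], [-0.0, 0.29, -0.05, -0.104, 0.0], [0.03, 0.29, -0.05, -0.104, 0.0], [0.1, 0.27, -0.05, -0.104, 0.0], [0.12, 0.26, -0.05, -0.104, 0.0], [0.15, 0.25, -0.05, -0.104, 0.0], [0.17, 0.23, -0.05, -0.104, 0.0], [0.2, 0.21, -0.05, -0.104, 0.0], [0.22, 0.19, -0.05, -0.104, 0.0]]
```

Request:
{"op": "drive_tool", "data": {
  "motion": [
    [-0.15,0.45,-0.3,-0.12,0],
    [-0.1,0.5,-0.3,-0.12,0],
    [-0.05,0.5,-0.3,-0.12,0],
    [0.05,0.5,-0.3,-0.12,0],
    [0.15,0.5,-0.2,-0.12,0],
    [0.2,0.45,-0.2,-0.1,0]
  ]
}}

```text
time_s: 10.55
tool_pos: [0.5262, -0.0858, 0.1657]
ee_rot: [[0.38, 0.924, -0.05], [0.915, -0.383, -0.125], [-0.134, 0.002, -0.991]]
ft_force: [-2.4, -4.2, 3.3]
finger_gap: 0.0
```

```bash
python3 -c "
from h import *
plan(.028,-232,6,.165)"
```

```text
t 10.55 tcp [ 0.5262 -0.0858  0.1657] r 24.1mm phi 145.8 jaw -22.5 F [-2.4 -4.2  3.3] q6 1.88 gap 0.00
-214.19910004515665 -> -232 [[-0.03, 0.18, -0.01, -0.086, 0.0], [-0.02, 0.19, -0.01, -0.086, 0.0], [-0.0, 0.19, -0.01, -0.086, 0.0], [0.1, 0.1, -0.01, -0.086, 0.0], [0.11, 0.1, -0.01, -0.086, 0.0], [0.11, 0.09, -0.01, -0.086, 0.0]]
```

Request:
{"op": "drive_tool", "data": {
  "motion": [
    [0.15,0.45,-0.2,-0.1,0],
    [0.25,0.45,-0.2,-0.1,0],
    [0.3,0.4,-0.1,-0.1,0],
    [-0.4,-0.4,0.3,0,0],
    [-0.4,-0.4,2,0.1,0],
    [0,0,3,0.1,0],
    [0,0,2,0.15,0]
  ]
}}

```text
time_s: 11.25
tool_pos: [0.5237, -0.0858, 0.2392]
ee_rot: [[0.338, 0.94, -0.043], [0.93, -0.341, -0.136], [-0.143, 0.006, -0.99]]
ft_force: [1.2, -0.4, -0.5]
finger_gap: -0.003
```

```bash
python3 -c "
from h import *
where()
c=calibration('wrist')
im=cv2.cvtColor(read_camera('wrist'),cv2.COLOR_RGB2BGR)
cv2.imwrite('pics/w4.png',cv2.resize(im[90:300,200:440],(800,700))[:600])
np.savez('pics/w4.npz',**c)"
```

```text
t 11.25 tcp [ 0.5237 -0.0858  0.2392] r 26.1mm phi 148.9 jaw -19.9 F [ 1.2 -0.4 -0.5] q6 1.84 gap -0.00
```

View pics/w4.png

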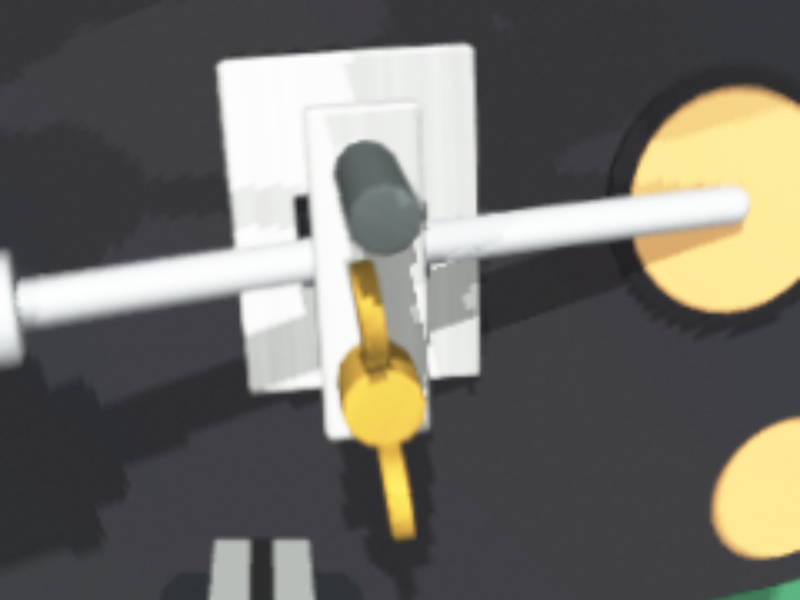

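The hub is at (382,395) in the crop, the tips are at (362,270) and (403,530), and the pillar-side wing points almost straight at the pillar.

```bash
python3 -c "
from h import *
c=dict(np.load('pics/w4.npz'))
k=.3
wang(c,(200+362*k,90+270*k),(200+403*k,90+530*k),.168)
"
```

```text
wing angle world deg 81.02385984534625 len 0.06157490360300641 mid [ 0.54771101 -0.09834471  0.168     ]
```

Request:
{"op": "drive_tool", "data": {
  "motion": [
    [0.4,-0.3,0,0.15,0],
    [0.4,-0.3,0,0.15,0],
    [0.4,-0.3,0,0.15,0],
    [0.4,-0.3,0,0.15,0],
    [0.4,-0.3,0,0.15,0],
    [0.4,-0.3,0,0.15,0],
    [0.4,-0.3,0,0.15,0],
    [0.4,-0.3,0,0.15,0],
    [0.4,-0.3,0,0.15,0],
    [0.2,-0.2,0,0.15,0]
  ]
}}

```text
time_s: 12.3
tool_pos: [0.5648, -0.117, 0.2512]
ee_rot: [[-0.902, 0.407, 0.146], [0.406, 0.913, -0.038], [-0.149, 0.025, -0.989]]
ft_force: [-0.2, 0.5, 0.5]
finger_gap: 0.002
```

Request:
{"op": "drive_tool", "data": {
  "motion": [
    [0,0,0,0.15,0],
    [0,0,0,0.15,0],
    [0,0,0,0.15,0],
    [0,0,0,0.15,0],
    [0,0,0,0.15,0],
    [0,0,0,0.15,0],
    [0,0,0,0.15,0],
    [0,0,0,0.1,0],
    [0,0,0,0,0]
  ]
}}

```text
time_s: 13.2
tool_pos: [0.5637, -0.1205, 0.2555]
ee_rot: [[-0.734, -0.671, 0.105], [-0.66, 0.742, 0.12], [-0.158, 0.019, -0.987]]
ft_force: [0.8, -0.8, 0.2]
finger_gap: -0.002
```

```bash
python3 -c "
from h import *
s=where();print((np.array([*(S+.029*np.array([np.cos(-.8),np.sin(-.8)])),.164])-s['tool_pos'])*100)"
```

```text
t 13.20 tcp [ 0.5637 -0.1205  0.2555] r 27.5mm phi -50.3 jaw 132.1 F [ 0.8 -0.8  0.2] q6 -1.02 gap -0.00
[ 0.26122277  0.0349298  -9.14871041]
```

Request:
{"op": "drive_tool", "data": {
  "motion": [
    [0.15,0,-2,0,0],
    [0.1,0,-2,0,0],
    [0,0,-2,0,0],
    [0,0,-1.3,0,0],
    [0,0,-0.9,0,0],
    [0,0,-0.6,0,0],
    [0,0,-0.2,0,0],
    [0,0,0,0,0]
  ]
}}

```text
time_s: 14.0
tool_pos: [0.5669, -0.1215, 0.1661]
ee_rot: [[-0.742, -0.661, 0.116], [-0.65, 0.751, 0.116], [-0.163, 0.011, -0.986]]
ft_force: [0.3, -0.0, -0.1]
finger_gap: 0.0
```

```bash
python3 -c "
from h import *
plan(.028,-110,12,.164)"
```

```text
t 14.00 tcp [ 0.5669 -0.1215  0.1661] r 30.4mm phi -46.9 jaw 131.4 F [ 0.3 -0.  -0.1] q6 -1.00 gap 0.00
-46.91944484677728 -> -110 [[-0.24, -0.15, -0.02, -0.089, 0.0], [-0.25, -0.12, -0.02, -0.089, 0.0], [-0.25, -0.1, -0.02, -0.089, 0.0], [-0.26, -0.07, -0.02, -0.089, 0.0], [-0.26, -0.05, -0.02, -0.089, 0.0], [-0.26, -0.02, -0.02, -0.089, 0.0], [-0.25, -0.04, -0.02, -0.089, 0.0], [-0.26, -0.02, -0.02, -0.089, 0.0], [-0.26, 0.01, -0.02, -0.089, 0.0], [-0.25, 0.03, -0.02, -0.089, 0.0], [-0.25, 0.05, -0.02, -0.089, 0.0], [-0.25, 0.08, -0.02, -0.089, 0.0]]
```

Request:
{"op": "drive_tool", "data": {
  "motion": [
    [-0.3,-0.2,-0.05,-0.09,0],
    [-0.3,-0.2,-0.1,-0.09,0],
    [-0.35,-0.1,-0.1,-0.1,0],
    [-0.35,0,-0.1,-0.1,0],
    [-0.35,0,-0.1,-0.1,0]
  ]
}}

```text
time_s: 14.5
tool_pos: [0.5547, -0.129, 0.1665]
ee_rot: [[-0.961, -0.219, 0.168], [-0.215, 0.976, 0.041], [-0.172, 0.003, -0.985]]
ft_force: [2.2, -1.1, -0.7]
finger_gap: 0.0
```

Request:
{"op": "drive_tool", "data": {
  "motion": [
    [-0.4,0.05,-0.15,-0.1,0],
    [-0.4,0.1,-0.15,-0.1,0],
    [-0.4,0.1,-0.15,-0.1,0]
  ]
}}

```text
time_s: 14.8
tool_pos: [0.5466, -0.1302, 0.1666]
ee_rot: [[-0.979, 0.096, 0.183], [0.093, 0.995, -0.022], [-0.184, -0.004, -0.983]]
ft_force: [-0.2, -2.9, -1.1]
finger_gap: -0.002
```

```bash
python3 -c "
from h import *
plan(.028,-150,12,.164)"
```

```text
t 14.80 tcp [ 0.5466 -0.1302  0.1666] r 30.9mm phi -89.0 jaw 84.5 F [-0.2 -2.9 -1.1] q6 -0.15 gap -0.00
-89.02579759706114 -> -150 [[-0.27, 0.06, -0.02, -0.079, 0.0], [-0.26, 0.08, -0.02, -0.079, 0.0], [-0.25, 0.1, -0.02, -0.079, 0.0], [-0.23, 0.12, -0.02, -0.079, 0.0], [-0.22, 0.14, -0.02, -0.079, 0.0], [-0.2, 0.16, -0.02, -0.079, 0.0], [-0.21, 0.13, -0.02, -0.079, 0.0], [-0.2, 0.15, -0.02, -0.079, 0.0], [-0.18, 0.17, -0.02, -0.079, 0.0], [-0.17, 0.18, -0.02, -0.079, 0.0], [-0.15, 0.2, -0.02, -0.079, 0.0], [-0.13, 0.21, -0.02, -0.079, 0.0]]
```

Request:
{"op": "drive_tool", "data": {
  "motion": [
    [-0.45,0.15,-0.15,-0.08,0],
    [-0.45,0.15,-0.15,-0.08,0],
    [-0.4,0.2,-0.15,-0.09,0],
    [-0.4,0.25,-0.15,-0.09,0]
  ]
}}

```text
time_s: 15.2
tool_pos: [0.534, -0.1268, 0.1665]
ee_rot: [[-0.881, 0.44, 0.176], [0.43, 0.898, -0.095], [-0.2, -0.008, -0.98]]
ft_force: [0.7, -3.1, 0.4]
finger_gap: 0.0
```

Request:
{"op": "drive_tool", "data": {
  "motion": [
    [-0.4,0.3,-0.15,-0.1,0],
    [-0.4,0.3,-0.15,-0.1,0],
    [-0.35,0.35,-0.15,-0.1,0],
    [-0.3,0.4,-0.15,-0.1,0]
  ]
}}

```text
time_s: 15.6
tool_pos: [0.5244, -0.1212, 0.1671]
ee_rot: [[-0.621, 0.772, 0.135], [0.751, 0.636, -0.179], [-0.224, -0.01, -0.975]]
ft_force: [3.5, -13.4, -4.9]
finger_gap: 0.001
```

```bash
python3 -c "
from h import *
plan(.028,-170,10,.164)"
```

```text
t 15.60 tcp [ 0.5244 -0.1212  0.1671] r 30.9mm phi -134.7 jaw 39.5 F [  3.5 -13.4  -4.9] q6 0.73 gap 0.00
-134.72433944056266 -> -170 [[-0.09, 0.18, -0.03, -0.051, 0.0], [-0.07, 0.18, -0.03, -0.051, 0.0], [-0.06, 0.18, -0.03, -0.051, 0.0], [-0.05, 0.18, -0.03, -0.051, 0.0], [-0.04, 0.18, -0.03, -0.051, 0.0], [-0.08, 0.16, -0.03, -0.051, 0.0], [-0.07, 0.16, -0.03, -0.051, 0.0], [-0.06, 0.16, -0.03, -0.051, 0.0], [-0.05, 0.17, -0.03, -0.051, 0.0], [-0.04, 0.17, -0.03, -0.051, 0.0]]
```

Force rose to 13 N, which may be the stop. I'll make a small confirming push, then look.

Request:
{"op": "drive_tool", "data": {
  "motion": [
    [-0.15,0.2,0,0,0],
    [-0.1,0.2,0,0,0]
  ]
}}

```text
time_s: 15.8
tool_pos: [0.5238, -0.1221, 0.1692]
ee_rot: [[-0.615, 0.776, 0.138], [0.753, 0.63, -0.191], [-0.235, -0.014, -0.972]]
ft_force: [1.2, -5.6, -2.8]
finger_gap: 0.004
```

```bash
python3 -c "
from h import *
where()
c=calibration('wrist')
im=cv2.cvtColor(read_camera('wrist'),cv2.COLOR_RGB2BGR)
cv2.imwrite('pics/w5.png',cv2.resize(im[120:330,180:440],(743,600)))
np.savez('pics/w5.npz',**c)"
```

```text
t 15.80 tcp [ 0.5238 -0.1221  0.1692] r 31.9mm phi -134.3 jaw 39.1 F [ 1.2 -5.6 -2.8] q6 0.74 gap 0.00
```

View pics/w5.png

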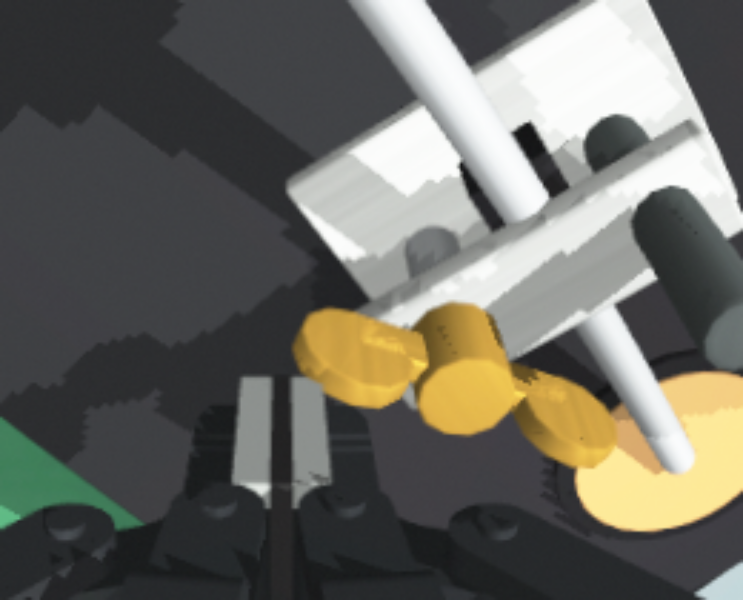

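The fingers (260-320, 380-500) bear only on the left wing (300-420, 350), and nothing else is near. The reaction of 14 N lies exactly along the wing's normal, far above the 2 N drag. I'll make one more gentle push to confirm, then back off and lift.

Request:
{"op": "drive_tool", "data": {
  "motion": [
    [-0.1,0.3,-0.2,0,0],
    [-0.15,0.4,-0.1,0,0],
    [-0.15,0.4,-0.1,0,0]
  ]
}}

```text
time_s: 16.15
tool_pos: [0.5231, -0.1211, 0.1701]
ee_rot: [[-0.604, 0.784, 0.145], [0.754, 0.621, -0.214], [-0.257, -0.02, -0.966]]
ft_force: [3.1, -11.4, -3.3]
finger_gap: 0.001
```

```bash
python3 -c "
from h import *
where()"
```

```text
t 16.15 tcp [ 0.5231 -0.1211  0.1701] r 31.7mm phi -136.5 jaw 38.4 F [  3.1 -11.4  -3.3] q6 0.76 gap 0.00
```

Stalled again at the same place at 11 N, so it is at the stop. I'm backing off and lifting clear.

Request:
{"op": "drive_tool", "data": {
  "motion": [
    [0.1,-0.5,0,0,0],
    [0,-0.7,0,0,0],
    [-0.5,-0.5,1,0,0],
    [-0.5,0,3,0,0],
    [-0.5,0,3,0,0],
    [-0.5,0,2,0,0],
    [0,0,0,0,0]
  ]
}}

```text
time_s: 16.85
tool_pos: [0.5029, -0.1402, 0.2684]
ee_rot: [[-0.601, 0.785, 0.149], [0.756, 0.619, -0.213], [-0.26, -0.015, -0.966]]
ft_force: [0.7, 0.2, 0.3]
finger_gap: 0.0
```

```bash
python3 -c "
from h import *
where()
c=calibration('wrist')
im=cv2.cvtColor(read_camera('wrist'),cv2.COLOR_RGB2BGR)
cv2.imwrite('pics/w6.png',cv2.resize(im[100:310,200:480],(800,600)))
np.savez('pics/w6.npz',**c)"
```

```text
t 16.85 tcp [ 0.5029 -0.1402  0.2684] r 59.5mm phi -136.6 jaw 38.3 F [0.7 0.2 0.3] q6 0.72 gap 0.00
```

View pics/w6.png

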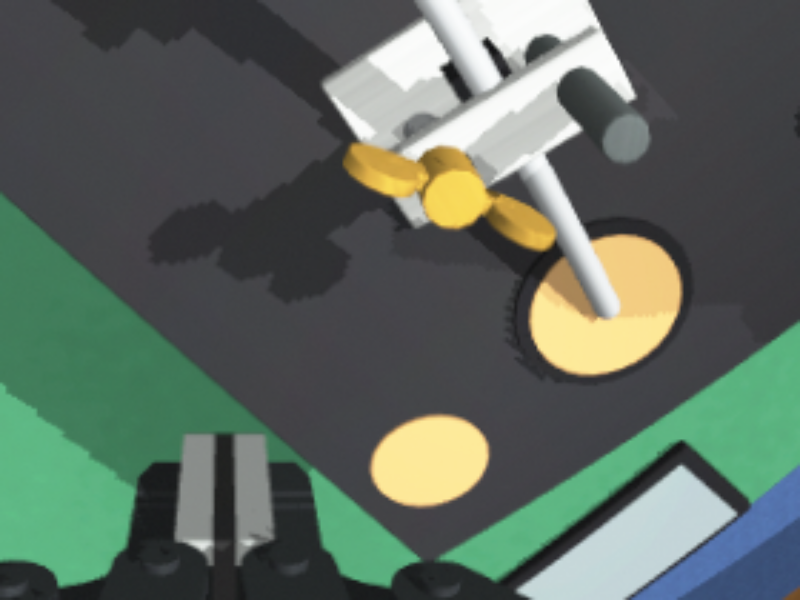

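Wing tips now at (347,160) and (555,235), hub at (455,198), and the gripper is clear. I'll check the angle and compare before and after in the fixed cameras.

```bash
python3 -c "
from h import *
c=dict(np.load('pics/w6.npz'));k=.35
wang(c,(200+347*k,100+160*k),(200+555*k,100+235*k),.1645)
for z in (.170,.175,.18): print(z,wback(c,200+455*k,100+198*k,z)-[*S,0], wback(dict(np.load('pics/w4.npz')),200+382*.3,90+408*.3,z)-[*S,0])
"
```

```text
wing angle world deg -160.61151662934478 len 0.06392448595914896 mid [ 0.54830787 -0.09812404  0.1645    ]
0.17 [-0.00084969  0.00224439  0.17      ] [0.00123591 0.00214212 0.17      ]
0.175 [-0.00337096  0.00329524  0.175     ] [0.00146155 0.0047133  0.175     ]
0.18 [-0.00589223  0.00434609  0.18      ] [0.0016872  0.00728449 0.18      ]
```

Request:
{"op": "drive_tool", "data": {
  "motion": [
    [-2,-1,2,0,0],
    [-4,0,3,0,0],
    [-4,0,3,0,0],
    [-4,0,0,0,0],
    [-4,0,0,0,0],
    [-4,0,0,0,0],
    [0,0,0,0,0],
    [0,0,0,0,0]
  ]
}}

```text
time_s: 17.7
tool_pos: [0.2726, -0.1482, 0.3408]
ee_rot: [[-0.606, 0.784, 0.139], [0.756, 0.621, -0.208], [-0.249, -0.021, -0.968]]
ft_force: [-0.2, -0.5, -0.1]
finger_gap: 0.004
```

```bash
python3 -c "
from h import *
where()
a=cv2.cvtColor(read_camera('top'),cv2.COLOR_RGB2BGR);b=cv2.cvtColor(read_camera('scene'),cv2.COLOR_RGB2BGR)
o=np.zeros((600,800,3),np.uint8)
o[:300,:400]=cv2.resize(a[110:290,145:385],(400,300));o[:300,400:]=cv2.resize(cv2.imread('pics/top1.png')[110:290,145:385],(400,300))
o[300:,:400]=cv2.resize(b[120:270,180:380],(400,300));o[300:,400:]=cv2.resize(cv2.imread('pics/scene1.png')[120:270,180:380],(400,300))
cv2.imwrite('pics/fin.png',o)"
```

```text
t 17.70 tcp [ 0.2726 -0.1482  0.3408] r 277.8mm phi -169.9 jaw 38.4 F [-0.2 -0.5 -0.1] q6 0.53 gap 0.00
```

View pics/fin.png

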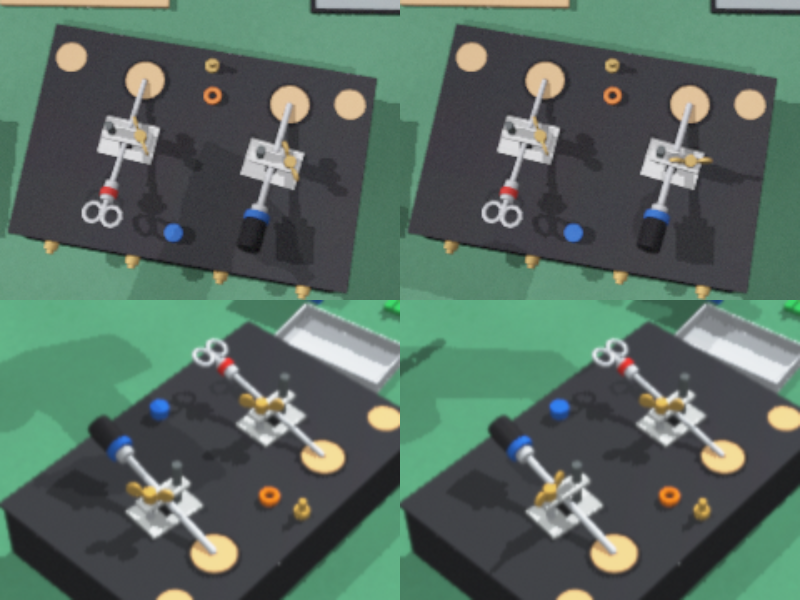

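The final views (left: now, right: start) show the telescope wings turned and lying parallel to the tight forceps wings. The cap, ring, spare screw, forceps and dish are where they were. The arm is clear.

```bash
python3 -c "
from plant import bot
print(bot.sign_off())"
```

```text
the job is handed in; nothing more can be done
None
```

The telescope clamp's wing screw is turned clockwise down to its stop, and the job is handed in at about 18 s. I used three strokes with the shut fingertips against the wings, about 430° or 7.5 rad in total. That is within the stated 7 to 10.5 rad starting range.

- **At the stop:** the wing stalled at the same place twice, at about 14 N and 12 N, against about 3 to 4 N while turning. The force lay along the wing's normal, with nothing else in contact. The wings ended at -160.6° in world axes and lie parallel to the tight forceps wings.
- **Surroundings:** comparing the final and starting pictures by eye, the forceps screw, lens cap, ring, spare screw and dish have not moved. I did not recheck the cup and the wipes; the arm never went near them.
- **Arm:** it finished clear and raised, with no force on the tool.

Two things were less clean:
- **Sinking not confirmed:** the camera height check was too coarse, so I relied on the force and angle evidence.
- **Tool tilt:** the tool gradually tilted to about 15° during the strokes, without consequence.

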